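# Move the squeeze-tab cover to the full screw bin

## Task

The grey squeeze-tab cover belongs on the open bin with the screws in it. Squeeze the cover's two upright tabs gently together, lift it straight off the bin that it closes now, then press it down fully home on the open bin with the tabs still squeezed and let the tabs spring out while you hold it down, so that both catch and the cover stays latched when you let go. Do not force the cover or crack its tabs, and leave the other things on the bench where they are.

Things in the scene. Friction and masses are not known exactly. Their poses are not given: they have to be found in the camera images.
- cover_grip (a point): Loose grey plastic cover, about 120 g: a plate 124 (x) x 88 (y) x 4 mm with two upright tabs on top. This point is midway between the tabs, 16 mm above the plate's top face, 20 mm above its underside. Axes: x along the cover, y from tab to tab (squeeze along y), z up. The tab faces are 54 mm apart at rest, 42 mm fully squeezed. Fingertips straddling the tabs can rest on the plate and press it.
- cover: The same cover, origin at the centre of the plate's underside, same axes. Its underside is 3 mm above the bin's rim when latched, 7 mm when it lies unlatched on the seal, 1 to 2 mm when pressed firmly down. Under the plate: a hook below each tab (21 mm deep, 73 mm over both at rest, 61 mm squeezed) and two ribs (11 mm deep, 105 mm over both in x) that enter the bin's mouth.
- tab_left (a joint): How far the tab on the cover's +y side is pushed inwards, m: 0 at rest, 0.006 fully in. Its hook is free of the bin's lip beyond 0.003. It springs back with 4 N at rest, 6.5 N where it frees, 9 N fully in; hook friction adds 2 to 3 N unless the cover is pressed down a little. Over 30 N cracks a tab; a grip of 15 to 20 N is ample.
- tab_right (a joint): The same for the tab on the cover's -y side.
- tab_left_face (a point): Middle of the outer face of the tab on the cover's +y side: an upright paddle 30 mm wide (x), 6 mm thick, rising 32 mm above the plate. The plate reaches 17 mm outwards beyond this face at rest.
- tab_right_face (a point): The same on the cover's -y side.
- bin_covered_mouth (a point): Centre of the mouth, at rim height (62 mm above the bench), of the black bin that the cover closes at the start. x along the bin, y across, z up. Bin 120 x 84 mm, 50 mm tall, on a plywood base fixed to the bench. The mouth is 112 mm long (x) and 67 mm wide between the lips on its long sides; lips 6 mm thick. A rubber seal on the rim pushes a cover up with 5 to 7 N.
- bin_open_base (a point): Centre of the top face (12 mm above the bench) of the plywood base of the second bin, which is open and holds screws over 25 mm below its rim. Same bin, mouth and seal, centred over this point, same axes (the cover goes x along x, either way round); but it stands on packing of unmeasured height, so its rim is somewhere from 62 to 88 mm above the bench. It does not give. Find the height by feel.
- bin_open_seal (a joint): Height of the open bin's rubber seal, m: 0.004 free (7 mm above the rim), 0 under a latched cover, -0.001 to -0.002 pressed firmly down. To latch, press the cover, tabs squeezed, about 5 mm past first touch, through the seal's 5 to 7 N, onto firm rubber stops (10 to 20 N); the hooks spring out under the lips only there. Over 35 N between cover and bin breaks something.
- bin_covered: The first bin, origin at the centre of the underside of its plywood base; fixed.
- bin_open: The second bin, origin at the centre of the underside of its plywood base; fixed.
- screwdriver: Bystander: screwdriver 190 mm lying between the bins.
- offcut: Bystander: pine offcut 80 x 32 x 22 mm lying between the bins.
- hammer: Bystander: hammer 280 mm lying beyond the bins.
- glue: Bystander: glue bottle, 60 mm across, 120 mm tall, upright.
- tape_measure: Bystander: tape measure 70 x 38 x 62 mm.
- pine_block: Bystander: wood block 120 x 70 x 38 mm.
- jar: Bystander: jar 64 mm across, 80 mm tall, upright.
Mind the look-alikes: they are no part of the job. Leave any green look-alike of the cover alone.

How it is judged:
By the outcome, as a careful person would: the job done as asked, in the order asked, and still so for the second after the job is handed in, with the robot touching nothing.
It also fails if it takes over 51 s, if anything falls off the work surface, if the arm or the gripper's body presses on something with over 40 N, if the wrist force passes 120 N, or if a joint passes its speed limit or range.

## Robot

A 6-joint arm with a two-finger parallel gripper is mounted at the origin on the work surface. World frame = base frame: x ahead of the robot, y to its left, z up, the work surface at z = 0. Lengths are in m, angles in degrees, forces in N, time in s.
With the tool pointing down it reaches from about 0.3 to 0.75 m from the base axis. Payload 8.5 kg.
Tool frame: the origin (TCP) lies at the very end of the fingers, on their centre line; the grasp point (between the pads) lies 19 mm behind it; z points along the fingers, y is the line along which they close (so a half turn about z gives the same grasp; the last joint's range is limited). The gripper opens to 85 mm and grips with 20 to 120 N. Pads are 22 mm wide; open, the fingers measure 114 mm over their backs; the gripper's body (76 mm by 85 mm) begins 54 mm behind the grasp point. The pads swing forward as they close: fully open they stand 13 mm farther back than shut.
Start: joints at [-84.357, 21.807, 74.336, -0, 83.858, -12.336], TCP at [0.17, -0.523, 0.231] pointing down, gripper open.
Joint ranges: [-178.18, 178.18], [-50.72, 133.34], [12.68, 142.11], [-81.47, 261.47], [9.98, 163.14], [-165.26, 165.26]. Speed limits (degrees/s): [136.94, 136.94, 180, 180, 180, 180].

## Interface

Orientations are given as a 3x3 rotation matrix whose columns are the frame's x, y, z axes.
In Python, from rig import * gives the robot as it stands. The module is installed in compiled form; this text tells all that it offers.
- The arm moves only by the shell command python3 -m pendant 'ROWS' [OPENING] [FORCE]. ROWS is JSON, a list of rows, each a list of 2 entries, a list of its own where there are three numbers: the shift along the tool's x, y, z as a fraction of full scale, then the turn, a rotation vector about the tool's x, y, z as a fraction of full scale. A call has 1 to 8 rows; each row shifts and turns the commanded pose from where the row before left it, along the tool's axes as they then stand; what a row does not reach is not made up. Full scale, the value 1, is 40 mm for a shift and 5 degrees for a turn. A row lasts 1/8 s, in which the tool goes at most 62.5 mm and 10.7 degrees, less where a joint would pass 70% of its speed; a pose out of reach is approached as far as the arm can. A call with a number of a shift or a turn outside -1 to 1 is refused whole. A call with a gripper value outside its range is refused whole. OPENING is the opening, from 0 (shut) to 1 (fully open), set as the call begins (- or left out, the last holds). The fingers move at their own pace and stop on an object; FORCE is the grip in N (left out, the last holds). Time passes only in rows, so rows that do not move let the fingers close. It gives the time, the measured TCP pose, the force, the opening and the grip force at its end, in the units of the state.
- observe(): the state, without advancing time (a new reading comes with each control period).
- get_image(name): name is "scene" or "top"; returns a dict with "img" (480x640x3 uint8, blue, green, red), "range_z" (480x640 float32, m along the optical axis (not along the pixel's ray), 0 where there is no reading), "camera_matrix" (3x3 intrinsics, pixels), "eye" and "rotation" of the camera in the world. Camera axes: x right, y down, z forward; pixel columns grow to the right and rows downward; lengths in m; the calibration is good to about 2 mm. A picture is of the moment at which its call begins.
- close_job(): hands the job in; it is judged then, once.
Trained networks look in the newest picture that a camera, given by its name, has taken for a name from the list of things; names that differ only in an ending like _2 or _b are one class to them, and where a whole thing is asked for, a point or a joint stands for the part that bears it (a point fixed in the world has none). Each returns a list of dicts, best first, with "conf" (0 to 1); they miss things now and then, are a little off and sometimes report something else, mostly with a low value. They report only what shows in the picture. A call takes as long as a camera call. They do not tell look-alikes from the thing itself.
- regions_of(camera, query): "mask" (480x640 bool, what is visible of it).
- landmark_of(camera, query): "point" ([x, y, z] in m, in world coordinates, good to about 4 mm: a listed point, or the origin of a listed thing).
The state is a dict: "time_s": time; "q": joint angles; "qvel": joint speeds; "joint_efforts": joint torques, N m; "position": TCP position; "tool_rot": TCP orientation; "ft_force": force on the tool from outside, world axes, zero at the start; "wrist_torque": the same for the moment, N m; "grip_width": finger opening in m; "gripper_force": force on a finger pad.
Only numpy, scipy, OpenCV 4.12 (cv2) and the standard library are available. Lean on these libraries where they do the work, as an engineer would, in place of code of your own. Each camera call takes 0.05 s, during which the arm holds its last target. There are 200 camera calls.

## Working session

There is one attempt and no reset: what is moved stays moved. The work goes in short steps, Python scripts to look and compute and a shell command to move; the robot and the scene stay as the last step left them, time stands still between calls to the robot, and variables do not carry over. Pictures are saved under pics/ and viewed, at most 10 in all, crops included, and the job is handed in when it is done.

```bash
mkdir -p pics
python3 - <<'E'
from rig import *
import cv2,numpy as np
s=observe();print(s["time_s"],s["position"],np.round(s["tool_rot"],3).tolist(),s["ft_force"],s["grip_width"])
for c in("top","scene"):
    d=get_image(c);cv2.imwrite(f"pics/{c}0.png",d["img"]);np.savez(f"{c}0.npz",**d)
    print(c,np.round(d["eye"],3))
    for q in("cover_grip","cover","tab_left_face","tab_right_face","bin_covered_mouth","bin_open_base","bin_open"):
        print(q,[(np.round(r["point"],3).tolist(),round(r["conf"],2)) for r in landmark_of(c,q)][:4])
E
```

```text
0.0 [ 0.1697343  -0.52284315  0.23070769] [[0.951, 0.309, -0.0], [0.309, -0.951, 0.001], [0.0, -0.001, -1.0]] [-0.59912733  0.05318789  0.12521163] 0.08502571816988277
top [ 0.343 -0.083  1.407]
cover_grip [([0.384, -0.584, 0.036], 0.96), ([0.253, 0.236, 0.044], 0.92), ([0.481, -0.15, 0.083], 0.83), ([0.238, -0.32, 0.042], 0.77)]
cover [([0.253, 0.236, 0.024], 0.89), ([0.234, -0.326, 0.021], 0.84), ([0.482, -0.146, 0.063], 0.58), ([0.383, -0.586, 0.025], 0.58)]
tab_left_face [([0.256, 0.266, 0.04], 0.63), ([0.474, -0.123, 0.083], 0.44), ([0.396, -0.554, 0.039], 0.38)]
tab_right_face [([0.492, -0.172, 0.083], 0.58), ([0.249, 0.211, 0.042], 0.52), ([0.369, -0.606, 0.043], 0.48)]
bin_covered_mouth [([0.489, -0.17, 0.082], 0.51)]
bin_open_base [([0.509, 0.158, 0.012], 0.89)]
bin_open [([0.506, 0.154, -0.004], 0.96), ([0.387, -0.388, -0.001], 0.37)]
scene [0.94  0.175 0.978]
cover_grip [([0.386, -0.583, 0.042], 0.9), ([0.235, -0.328, 0.038], 0.88), ([0.485, -0.145, 0.081], 0.59), ([0.255, 0.24, 0.041], 0.59)]
cover [([0.235, -0.326, 0.023], 0.91), ([0.25, 0.242, 0.023], 0.83), ([0.485, -0.145, 0.067], 0.63), ([0.384, -0.584, 0.022], 0.58)]
tab_left_face [([0.254, 0.27, 0.045], 0.59), ([0.479, -0.12, 0.085], 0.47), ([0.212, -0.345, 0.044], 0.43), ([0.395, -0.561, 0.039], 0.43)]
tab_right_face [([0.254, -0.311, 0.041], 0.68), ([0.638, 0.348, -0.006], 0.6), ([0.251, 0.208, 0.044], 0.59), ([0.374, -0.607, 0.04], 0.58)]
bin_covered_mouth []
bin_open_base [([0.504, 0.159, 0.013], 0.68), ([0.583, -0.001, 0.004], 0.17)]
bin_open []
```

View pics/top0.png

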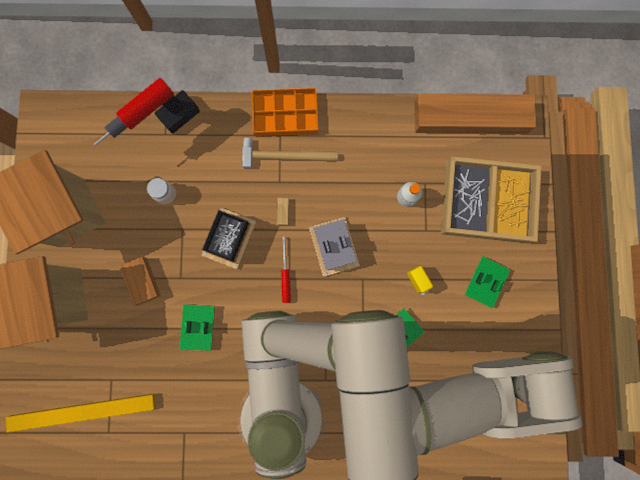

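View pics/scene0.png

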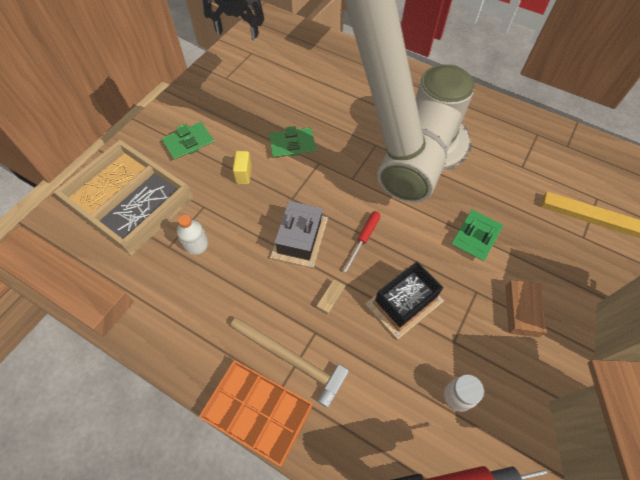

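The grey cover is at top px (334,245), on the black bin. The open bin with screws is at (228,238). The green look-alikes lie at (197,327), (489,281) and (408,328). Next I'll fit the yaws and heights from depth.

```bash
cat > h.py <<'E'
import numpy as np,cv2
def cloud(d):
    v,u=np.mgrid[:480,:640];K=d["camera_matrix"];z=d["range_z"]
    p=np.stack([(u-K[0,2])/K[0,0]*z,(v-K[1,2])/K[1,1]*z,z],-1)
    P=p@d["rotation"].T+d["eye"];P[z==0]=np.nan;return P
def rect(P):
    (c,s,a)=cv2.minAreaRect((P[:,:2]*1000).astype(np.float32));
    if s[0]<s[1]: s=s[::-1];a+=90
    a=(a+90)%180-90
    return np.round(c,1),np.round(s,1),round(a,1),len(P)
def near(P,c,r,lo,hi): return (np.hypot(P[...,0]-c[0],P[...,1]-c[1])<r)&(P[...,2]>lo)&(P[...,2]<hi)
E
python3 - <<'E'
from h import *
for c in("top","scene"):
    d=dict(np.load(c+"0.npz"));P=cloud(d);im=d["img"].astype(int);hsv=cv2.cvtColor(d["img"],cv2.COLOR_BGR2HSV)
    grey=hsv[...,1]<70
    m=near(P,(.484,-.147),.09,.055,.08);print(c,"plate",rect(P[m]),np.median(P[m][:,2]))
    m=near(P,(.484,-.147),.06,.086,.12);print("tabs",rect(P[m]),np.percentile(P[m][:,2],[50,95]))
    m=near(P,(.507,.158),.1,.045,.11)&(im.max(-1)<70);z=P[m][:,2];print("bin",rect(P[m]),np.percentile(z,[50,80,90,95,99]))
    zt=np.percentile(z,95);mm=near(P,(.507,.158),.1,zt-.006,zt+.01);print("rim",rect(P[mm]))
    for q,xy in(("base",(.507,.158)),("cbase",(.484,-.147))):
        m=near(P,xy,.1,.006,.018)&(hsv[...,1]>40);print(q,rect(P[m]))
E
```

```text
top plate (array([ 484.1, -148.5]), array([124.1,  88.1]), 16.7, 1336) 0.06853549149541927
tabs (array([ 484. , -148.1]), array([55. , 30.9]), -73.5, 62) [0.09911585 0.10301593]
bin (array([505.2, 155.9]), array([117.8,  84.4]), -21.0, 624) [0.07597872 0.08340545 0.08642386 0.0879213  0.09037709]
rim (array([506.2, 155.4]), array([119.2,  83.9]), -20.4, 202)
base (array([506.2, 149.7]), array([175.4, 174.5]), -33.1, 466)
cbase (array([ 488.9, -155.2]), array([177.2, 171.9]), 29.4, 523)
scene plate (array([ 484.1, -146. ]), array([126.9,  88.7]), 16.7, 1531) 0.0677764302089161
tabs (array([ 485.1, -145.3]), array([54.5, 31. ]), -72.6, 91) [0.09895701 0.10181256]
bin (array([508., 159.]), array([121.4,  83.2]), -20.7, 1157) [0.07641522 0.08327142 0.08547625 0.08648903 0.08804451]
rim (array([507.6, 158.2]), array([121.1,  83.8]), -20.7, 351)
base (array([507.5, 158.5]), array([151.5, 110.3]), -20.9, 647)
cbase (array([ 484.8, -145.9]), array([151.6, 110.5]), 16.6, 598)
```

```bash
cat > go.py <<'E'
import sys,numpy as np
from rig import observe
from scipy.spatial.transform import Rotation as R
x,y,z,yaw=map(float,sys.argv[1:5]);s=observe();M=np.array(s["tool_rot"])
c,n=np.cos(np.radians(yaw)),np.sin(np.radians(yaw))
T=np.array([[c,n,0],[n,-c,0],[0,0,-1]])
print("t",s["time_s"],"pos",np.round(s["position"],4),"F",np.round(s["ft_force"],1),"w",round(s["grip_width"],4),"g",s["gripper_force"])
print("shift units",np.round(M.T@(np.array([x,y,z])-s["position"])/.04,3),"turn units",np.round(R.from_matrix(M.T@T).as_rotvec(degrees=True)/5,3))
E
python3 -m pendant '[[[0.94,-0.59,0],[0,0,0]],[[0.94,-0.59,0],[0,0,0]],[[0.94,-0.59,0],[0,0,0]],[[0.94,-0.59,0],[0,0,0]],[[0.94,-0.59,0],[0,0,0]],[[0.94,-0.59,0],[0,0,0]],[[0.94,-0.59,0],[0,0,0]],[[0.94,-0.59,0],[0,0,0]]]' 1 20; python3 go.py 0.4843 -0.147 0.15 16.7
```

```text
time_s: 1.8
position: [0.3984, -0.2495, 0.2315]
tool_rot: [[0.951, 0.309, 0.0], [0.309, -0.951, -0.0], [0.0, 0.0, -1.0]]
ft_force: [0.4, -1.4, -0.7]
grip_width: 0.0852
gripper_force: 0.0
t 1.8 pos [ 0.3984 -0.2495  0.2315] F [ 0.4 -1.4 -0.7] w 0.0852 g 0.0
shift units [ 2.833 -1.777  2.037] turn units [ 0.005 -0.002  0.254]
```

```bash
python3 -m pendant '[[[0.94,-0.59,0],[0,0,0]],[[0.94,-0.59,0],[0,0,0]],[[0.94,-0.59,0.2],[0,0,0.254]],[[0,0,0.6],[0,0,0]],[[0,0,0.8],[0,0,0]],[[0,0,0.4],[0,0,0]],[[0,0,0],[0,0,0]],[[0,0,0],[0,0,0]]]'; python3 go.py 0.4843 -0.147 0.071 16.7
```

```text
time_s: 2.8
position: [0.4834, -0.1488, 0.1521]
tool_rot: [[0.958, 0.287, 0.001], [0.287, -0.958, -0.001], [0.001, 0.001, -1.0]]
ft_force: [-0.3, 0.5, -0.6]
grip_width: 0.0854
gripper_force: 0.0
t 2.8 pos [ 0.4834 -0.1488  0.1521] F [-0.3  0.5 -0.6] w 0.0854 g 0.0
shift units [ 0.032 -0.038  2.029] turn units [ 0.012 -0.011  0.001]
```

Run:
```python
from rig import *
import cv2
d=get_image("scene");cv2.imwrite("pics/s1.png",cv2.resize(d["img"][150:300,220:420],None,fx=3,fy=3))
```

```text
(no output)
```

View pics/s1.png

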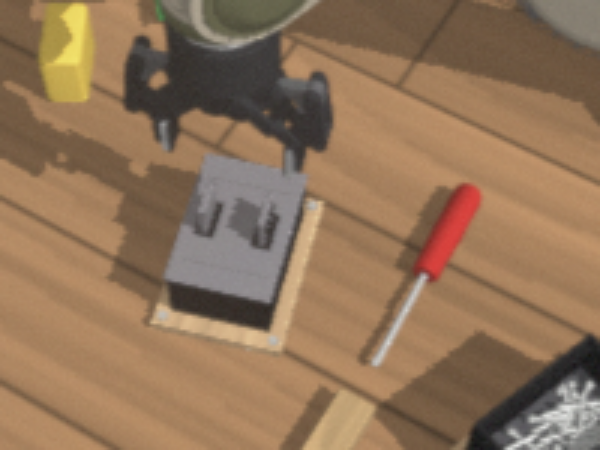

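The gripper stands above the cover with its fingers in line with the two tabs (crop px 208,215 and 265,225). Going down next.

```bash
python3 -m pendant '[[[0.03,-0.04,0.6],[0,0,0]],[[0,0,0.6],[0,0,0]],[[0,0,0.5],[0,0,0]],[[0,0,0.25],[0,0,0]],[[0,0,0],[0,0,0]],[[0,0,0],[0,0,0]]]'; python3 -m pendant '[[[0,0,0],[0,0,0]],[[0,0,0],[0,0,0]],[[0,0,0],[0,0,0]],[[0,0,0],[0,0,0]]]' 0.66 20
```

```text
time_s: 3.6
position: [0.4842, -0.1469, 0.0742]
tool_rot: [[0.958, 0.288, 0.001], [0.288, -0.958, -0.001], [0.001, 0.001, -1.0]]
ft_force: [-1.1, 0.4, -0.5]
grip_width: 0.0857
gripper_force: 0.0
time_s: 4.1
position: [0.4837, -0.1466, 0.0734]
tool_rot: [[0.958, 0.288, 0.0], [0.288, -0.958, -0.0], [0.0, 0.0, -1.0]]
ft_force: [-0.2, -0.3, 0.3]
grip_width: 0.0565
gripper_force: 0.0
```

```bash
Z='[[[0,0,0],[0,0,0]],[[0,0,0],[0,0,0]]]'; python3 -m pendant '[[[0,0,0],[0,0,0]],[[0,0,0],[0,0,0]]]' 0.61|tail -4;python3 -m pendant '[[[0,0,0],[0,0,0]],[[0,0,0],[0,0,0]]]' 0.57|tail -4;python3 -m pendant '[[[0,0,0],[0,0,0]],[[0,0,0],[0,0,0]],[[0,0,0],[0,0,0]],[[0,0,0],[0,0,0]]]' 0.53
```

```text
tool_rot: [[0.958, 0.287, 0.0], [0.287, -0.958, -0.0], [0.0, 0.0, -1.0]]
ft_force: [-1.5, -0.3, 4.4]
grip_width: 0.0521
gripper_force: 4.7
tool_rot: [[0.958, 0.288, 0.0], [0.288, -0.958, -0.0], [0.0, 0.0, -1.0]]
ft_force: [-1.0, -0.1, 5.0]
grip_width: 0.0491
gripper_force: 6.0
time_s: 5.1
position: [0.4838, -0.1469, 0.0738]
tool_rot: [[0.958, 0.288, 0.001], [0.288, -0.958, -0.001], [0.0, 0.001, -1.0]]
ft_force: [-2.0, -1.1, 7.3]
grip_width: 0.0455
gripper_force: 7.4
```

```bash
python3 -m pendant '[[[0,0,0],[0,0,0]],[[0,0,0],[0,0,0]],[[0,0,0],[0,0,0]]]' 0.49 20; python3 -m pendant '[[[0,0,-0.05],[0,0,0]],[[0,0,-0.1],[0,0,0]],[[0,0,-0.15],[0,0,0]],[[0,0,0],[0,0,0]]]'
```

```text
time_s: 5.48
position: [0.4838, -0.1469, 0.074]
tool_rot: [[0.958, 0.288, 0.001], [0.288, -0.958, -0.001], [0.0, 0.001, -1.0]]
ft_force: [-3.1, 0.3, 10.5]
grip_width: 0.0422
gripper_force: 8.8
time_s: 5.98
position: [0.4838, -0.1466, 0.0855]
tool_rot: [[0.958, 0.288, 0.0], [0.288, -0.958, 0.0], [0.0, 0.0, -1.0]]
ft_force: [0.5, -0.2, -1.8]
grip_width: 0.0424
gripper_force: 8.7
```

```bash
python3 -m pendant '[[[0,0,-0.2],[0,0,0]],[[0,0,-0.4],[0,0,0]],[[0,0,-0.5],[0,0,0]],[[0,0,-0.5],[0,0,0]],[[0,0,-0.6],[0,0,0]],[[0,0,-0.4],[0,0,0]],[[0,0,0],[0,0,0]]]' 0.47 20
python3 - <<'E'
from rig import *
from h import *
d=get_image("scene");cv2.imwrite("pics/s2.png",cv2.resize(d["img"][130:300,200:440],None,fx=3,fy=3))
P=cloud(d);p=observe()["position"]
m=regions_of("scene","cover")
for r in m:
    Q=P[r["mask"]];Q=Q[~np.isnan(Q[:,0])];print(round(r["conf"],2),len(Q),np.round(np.median(Q,0),3) if len(Q) else "")
    Q=Q[Q[:,2]>.08]
    if len(Q)>100:print(rect(Q),np.percentile(Q[:,2],[5,50,95]))
E
python3 go.py 0.5069 0.1572 0.165 -20.7
```

```text
time_s: 6.85
position: [0.484, -0.1468, 0.1903]
tool_rot: [[0.958, 0.288, 0.002], [0.288, -0.958, -0.001], [0.002, 0.002, -1.0]]
ft_force: [0.4, 0.6, -0.9]
grip_width: 0.0404
gripper_force: 22.0
0.71 1313 [ 0.504 -0.144  0.183]
(array([ 491.1, -143.8]), array([114.2,  86. ]), 15.0, 1306) [0.18019696 0.18258922 0.20448828]
0.67 1089 [ 0.39  -0.58   0.024]
0.61 1461 [0.26  0.24  0.024]
0.46 30 [ 0.289 -0.358  0.023]
t 6.95 pos [ 0.4834 -0.1465  0.1888] F [-0.4 -0.2 -0.6] w 0.0412 g 21.996726393699646
shift units [ 2.745 -7.102  0.599] turn units [-5.000e-03  9.000e-03  7.482e+00]
```

View pics/s2.png

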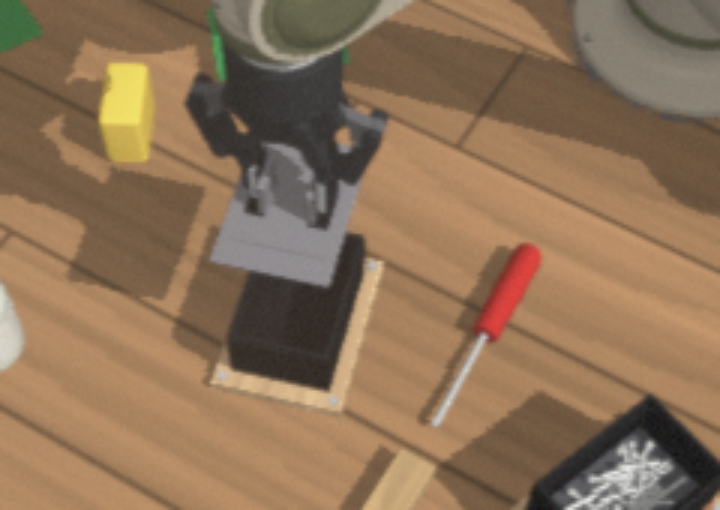

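The cover is off with both tabs squeezed, and it hangs level under the fingers (crop px 290,230) with the first bin open below it. Carrying it across.

```bash
python3 -m pendant '[[[0.15,-0.4,0],[0,0,0]],[[0.3,-0.8,0],[0,0,0]],[[0.35,-0.95,0],[0,0,0]],[[0.36,-0.95,0],[0,0,0]],[[0.36,-0.95,0],[0,0,0]],[[0.36,-0.95,0],[0,0,0]],[[0.36,-0.95,0],[0,0,0]],[[0.34,-0.8,0],[0,0,0]]]'; python3 -m pendant '[[[0.12,-0.35,0],[0,0,0.8]],[[0,0,0],[0,0,0.96]],[[0,0,0],[0,0,0.96]],[[0,0,0],[0,0,0.96]],[[0,0,0],[0,0,0.96]],[[0,0,0],[0,0,0.96]],[[0,0,0],[0,0,0.96]],[[0,0,0],[0,0,0.92]]]';python3 -m pendant '[[[0,0,0],[0,0,0]],[[0,0,0],[0,0,0]]]'
python3 - <<'E'
from rig import *
from h import *
for c in("top","scene"):
    d=get_image(c);P=cloud(d);hsv=cv2.cvtColor(d["img"],cv2.COLOR_BGR2HSV)
    if c=="scene":cv2.imwrite("pics/s3.png",cv2.resize(d["img"][200:360,320:500],None,fx=3,fy=3))
    g=(hsv[...,1]<60)&(hsv[...,2]>80)
    m=near(P,(.507,.157),.09,.17,.19)&g
    print(c,"plate",rect(P[m]),np.percentile(P[m][:,2],[5,50,95]))
    m=near(P,(.507,.158),.1,.006,.018)&(hsv[...,1]>40);print("base",rect(P[m]))
E
python3 go.py 0.5069 0.1572 0.13 -20.7
```

```text
time_s: 7.95
position: [0.504, 0.1441, 0.1887]
tool_rot: [[0.957, 0.289, -0.001], [0.289, -0.957, 0.0], [-0.001, -0.001, -1.0]]
ft_force: [0.2, -0.4, -1.6]
grip_width: 0.0407
gripper_force: 22.0
time_s: 8.95
position: [0.5047, 0.1574, 0.1887]
tool_rot: [[0.935, -0.355, -0.002], [-0.355, -0.935, 0.0], [-0.001, 0.0, -1.0]]
ft_force: [0.3, 0.8, 0.2]
grip_width: 0.0412
gripper_force: 22.0
time_s: 9.2
position: [0.5051, 0.1569, 0.189]
tool_rot: [[0.936, -0.351, -0.001], [-0.351, -0.936, 0.0], [-0.001, 0.0, -1.0]]
ft_force: [0.6, -0.3, -1.4]
grip_width: 0.0411
gripper_force: 22.0
top plate (array([504.8, 155.1]), array([122.2,  88.5]), -20.5, 401) [0.17701698 0.18145043 0.18579571]
base (array([489.9, 108.6]), array([151.2,  67.6]), -17.8, 288)
scene plate (array([508.8, 156.5]), array([119.4,  87.7]), -20.8, 1407) [0.17890321 0.18120222 0.1836201 ]
base (array([507.2, 158.3]), array([152.2, 110.7]), -20.7, 640)
t 9.3 pos [0.5053 0.1566 0.1892] F [-0.7  0.6 -1.5] w 0.0411 g 21.995855569839478
shift units [ 0.032 -0.027  1.48 ] turn units [0.001 0.003 0.016]
```

View pics/s3.png

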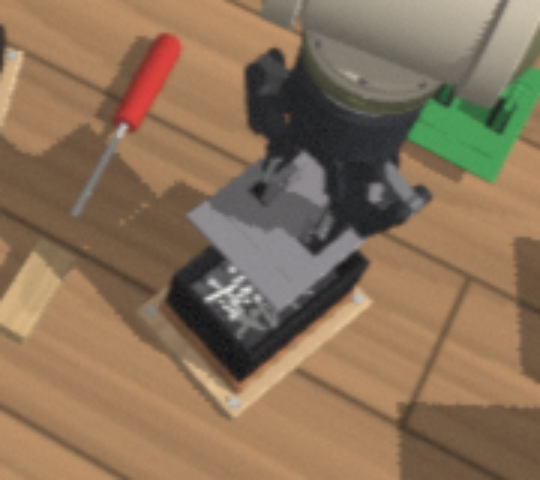

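The cover is held squarely above the open bin (crop px 285,240), with the screws visible below it. I'll apply a shift of about 1–1.5 mm and go down.

```bash
python3 -m pendant '[[[0.03,-0.035,0.2],[0,0,0]],[[0,0,0.4],[0,0,0]],[[0,0,0.4],[0,0,0]],[[0,0,0.3],[0,0,0]],[[0,0,0.2],[0,0,0]],[[0,0,0],[0,0,0]],[[0,0,0],[0,0,0]]]'; python3 -m pendant '[[[0,0,0.1],[0,0,0]],[[0,0,0.1],[0,0,0]],[[0,0,0],[0,0,0]]]'; python3 -m pendant '[[[0,0,0.1],[0,0,0]],[[0,0,0],[0,0,0]]]'
```

```text
time_s: 10.18
position: [0.5074, 0.1573, 0.1297]
tool_rot: [[0.936, -0.353, 0.001], [-0.353, -0.936, 0.0], [0.001, -0.0, -1.0]]
ft_force: [0.0, -0.3, -1.5]
grip_width: 0.0412
gripper_force: 22.0
time_s: 10.55
position: [0.5069, 0.1573, 0.121]
tool_rot: [[0.935, -0.353, -0.001], [-0.353, -0.935, -0.0], [-0.001, 0.0, -1.0]]
ft_force: [-0.3, 0.9, -1.2]
grip_width: 0.0412
gripper_force: 22.0
time_s: 10.8
position: [0.507, 0.1573, 0.117]
tool_rot: [[0.935, -0.353, -0.001], [-0.353, -0.935, -0.0], [-0.001, 0.0, -1.0]]
ft_force: [0.3, -0.4, -1.3]
grip_width: 0.0408
gripper_force: 22.0
```

```bash
python3 -m pendant '[[[0,0,0.08],[0,0,0]],[[0,0,0],[0,0,0]]]'|grep -E 'posi|ft'; python3 -m pendant '[[[0,0,0.08],[0,0,0]],[[0,0,0],[0,0,0]]]'|grep -E 'posi|ft';  python3 -m pendant '[[[0,0,0.08],[0,0,0]],[[0,0,0],[0,0,0]]]'|grep -E 'posi|ft'
```

```text
position: [0.507, 0.1573, 0.1139]
ft_force: [-0.3, -0.7, -1.6]
position: [0.507, 0.1573, 0.1107]
ft_force: [0.1, 0.8, -0.8]
position: [0.507, 0.1573, 0.1075]
ft_force: [0.1, -0.2, -0.4]
```

```bash
python3 -m pendant '[[[0,0,0.05],[0,0,0]],[[0,0,0],[0,0,0]]]'|grep -E 'posi|ft'; python3 -m pendant '[[[0,0,0.05],[0,0,0]],[[0,0,0],[0,0,0]]]'|grep -E 'posi|ft';  python3 -m pendant '[[[0,0,0.05],[0,0,0]],[[0,0,0],[0,0,0]]]'|grep -E 'posi|ft'
```

```text
position: [0.507, 0.1573, 0.1056]
ft_force: [-0.5, -0.6, -1.6]
position: [0.5071, 0.1573, 0.1036]
ft_force: [0.4, 0.4, -1.0]
position: [0.507, 0.1573, 0.1016]
ft_force: [-0.6, -0.4, -1.5]
```

```bash
python3 -m pendant '[[[0,0,0.05],[0,0,0]],[[0,0,0],[0,0,0]]]'|grep -E 'posi|ft'; python3 -m pendant '[[[0,0,0.05],[0,0,0]],[[0,0,0],[0,0,0]]]'|grep -E 'posi|ft';  python3 -m pendant '[[[0,0,0.05],[0,0,0]],[[0,0,0],[0,0,0]]]'|grep -E 'posi|ft'
```

```text
position: [0.5071, 0.1573, 0.0996]
ft_force: [-0.1, -0.3, -1.2]
position: [0.5071, 0.1573, 0.0977]
ft_force: [-0.0, -1.1, -2.0]
position: [0.5072, 0.1573, 0.096]
ft_force: [-1.1, -0.0, 4.1]
```

```bash
for i in 1; do python3 -m pendant '[[[0,0,0.03],[0,0,0]],[[0,0,0],[0,0,0]]]'|grep -E 'posi|ft'; done; python3 -m pendant '[[[0,0,0.03],[0,0,0]],[[0,0,0],[0,0,0]]]'|grep -E 'posi|ft';  python3 -m pendant '[[[0,0,0.03],[0,0,0]],[[0,0,0],[0,0,0]]]'
```

```text
position: [0.5072, 0.1573, 0.0946]
ft_force: [-1.3, -0.8, 4.9]
position: [0.5072, 0.1573, 0.0933]
ft_force: [-0.2, -0.0, 5.2]
time_s: 13.8
position: [0.5072, 0.1573, 0.0925]
tool_rot: [[0.936, -0.353, 0.0], [-0.353, -0.936, -0.0], [0.0, -0.0, -1.0]]
ft_force: [-1.6, -0.9, 8.2]
grip_width: 0.0407
gripper_force: 24.5
```

The cover is through the seal. The fingertips are still some millimetres above the plate, so I'll ease the grip (tabs still in) and slide the fingers down until they rest on it.

```bash
python3 -m pendant '[[[0,0,0.0],[0,0,0]],[[0,0,0],[0,0,0]]]' 0.495 20|grep -vE 'rot'; python3 -m pendant '[[[0,0,0.04],[0,0,0]],[[0,0,0],[0,0,0]]]'|grep -vE 'rot';  python3 -m pendant '[[[0,0,0.03],[0,0,0]],[[0,0,0],[0,0,0]]]'|grep -vE 'rot'
```

```text
time_s: 14.05
position: [0.5073, 0.1574, 0.0923]
ft_force: [-1.5, 0.9, 6.1]
grip_width: 0.0425
gripper_force: 8.6
time_s: 14.3
position: [0.5075, 0.1575, 0.0913]
ft_force: [-2.6, 1.3, 10.2]
grip_width: 0.0424
gripper_force: 8.6
time_s: 14.55
position: [0.5077, 0.1574, 0.0903]
ft_force: [-2.2, -0.0, 12.3]
grip_width: 0.0425
gripper_force: 8.8
```

```bash
python3 -m pendant '[[[0,0,0.03],[0,0,0]],[[0,0,0],[0,0,0]]]' |grep -E 'posi|ft'; python3 -m pendant '[[[0,0,0.03],[0,0,0]],[[0,0,0],[0,0,0]]]'|grep -E 'posi|ft'
```

```text
position: [0.5078, 0.1573, 0.0892]
ft_force: [-2.0, -1.0, 13.8]
position: [0.5079, 0.1573, 0.088]
ft_force: [-0.8, 0.7, 12.4]
```

```bash
python3 -m pendant '[[[0,0,0.03],[0,0,0]],[[0,0,0],[0,0,0]]]' |grep -E 'posi|ft|force'; python3 -m pendant '[[[0,0,0.03],[0,0,0]],[[0,0,0],[0,0,0]]]'|grep -E 'posi|ft|force';python3 - <<'E'
from rig import *
from h import *
for c in("top","scene"):
    d=get_image(c);P=cloud(d);hsv=cv2.cvtColor(d["img"],cv2.COLOR_BGR2HSV)
    if c=="scene":cv2.imwrite("pics/s4.png",cv2.resize(d["img"][220:340,340:480],None,fx=4,fy=4))
    g=(hsv[...,1]<60)&(hsv[...,2]>80)
    m=near(P,(.507,.157),.09,.075,.105)&g
    print(c,"plate",rect(P[m]),np.percentile(P[m][:,2],[5,50,95]))
E
```

```text
position: [0.508, 0.1572, 0.0869]
ft_force: [-1.8, -0.5, 13.9]
gripper_force: 9.1
position: [0.5081, 0.1572, 0.0858]
ft_force: [-1.3, -2.3, 14.1]
gripper_force: 9.3
top plate (array([515.6, 145.7]), array([105.1,  87.5]), -26.1, 179) [0.07972239 0.08404484 0.08788945]
scene plate (array([508.8, 156.9]), array([122. ,  88.5]), -19.4, 1138) [0.08123377 0.08398687 0.08730246]
```

View pics/s4.png

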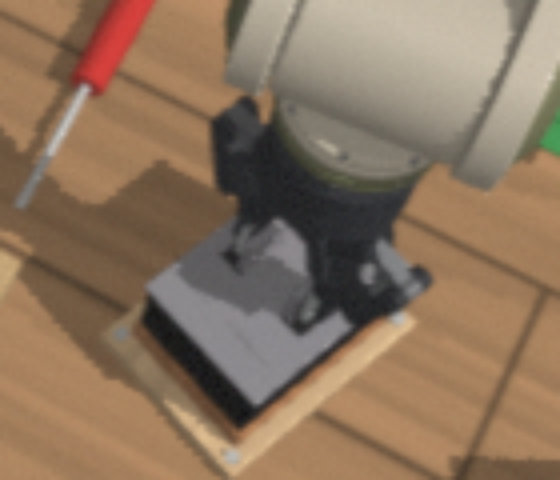

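The plate sits square on the bin (crop px 265,300), with its top at 84 mm. The fingers have been sliding at a steady 14 N or so, so I'll continue down to the plate.

```bash
python3 -m pendant '[[[0,0,0.03],[0,0,0]],[[0,0,0],[0,0,0]]]' |grep -E 'posi|ft|force'; python3 -m pendant '[[[0,0,0.03],[0,0,0]],[[0,0,0],[0,0,0]]]'|grep -E 'posi|ft|force'
```

```text
position: [0.5082, 0.1572, 0.0845]
ft_force: [-0.6, -1.2, 12.1]
gripper_force: 9.1
position: [0.5082, 0.1572, 0.0834]
ft_force: [-1.2, -1.0, 14.1]
gripper_force: 9.3
```

```bash
python3 -m pendant '[[[0,0,0.025],[0,0,0]],[[0,0,0],[0,0,0]]]' |grep -E 'posi|ft|force'; python3 -m pendant '[[[0,0,0.025],[0,0,0]],[[0,0,0],[0,0,0]]]'|grep -E 'posi|ft|force'
```

```text
position: [0.5083, 0.1572, 0.0828]
ft_force: [-3.1, -1.4, 19.0]
gripper_force: 11.7
position: [0.5083, 0.1572, 0.0823]
ft_force: [-4.3, -1.4, 23.6]
gripper_force: 14.1
```

Tips are on the plate and the cover is on its stops at about 24 N. Now I'll open gradually and follow down.

```bash
python3 -m pendant '[[[0,0,0],[0,0,0]],[[0,0,0],[0,0,0]]]' 0.52|grep -E 'posi|ft|force|width'; python3 -m pendant '[[[0,0,0.008],[0,0,0]],[[0,0,0],[0,0,0]]]' 0.55|grep -E 'posi|ft|force|width'
```

```text
position: [0.5084, 0.1575, 0.0822]
ft_force: [-2.9, -0.3, 21.9]
grip_width: 0.0445
gripper_force: 12.4
position: [0.5086, 0.1578, 0.0819]
ft_force: [-2.1, 2.0, 20.4]
grip_width: 0.0469
gripper_force: 11.8
```

```bash
python3 -m pendant '[[[0,0,0.01],[0,0,0]],[[0,0,0],[0,0,0]]]' 0.58|grep -E 'posi|ft|force|width'; python3 -m pendant '[[[0,0,0.01],[0,0,0]],[[0,0,0],[0,0,0]]]' 0.61|grep -E 'posi|ft|force|width'
```

```text
position: [0.5086, 0.1579, 0.0814]
ft_force: [-1.5, 3.6, 18.9]
grip_width: 0.0495
gripper_force: 11.6
position: [0.5086, 0.1578, 0.081]
ft_force: [-1.4, 2.5, 19.7]
grip_width: 0.0521
gripper_force: 10.9
```

```bash
python3 -m pendant '[[[0,0,0.014],[0,0,0]],[[0,0,0],[0,0,0]]]' 0.64|grep -E 'posi|ft|force|width'; python3 -m pendant '[[[0,0,0.016],[0,0,0]],[[0,0,0],[0,0,0]]]' 0.67|grep -E 'posi|ft|force|width'; python3 -m pendant '[[[0,0,0.016],[0,0,0]],[[0,0,0],[0,0,0]],[[0,0,0],[0,0,0]]]' 0.69|grep -E 'time|posi|ft|force|width'
```

```text
position: [0.5085, 0.1576, 0.0804]
ft_force: [-2.0, 1.8, 20.4]
grip_width: 0.0545
gripper_force: 10.7
position: [0.5087, 0.1579, 0.0799]
ft_force: [-1.2, 3.4, 19.9]
grip_width: 0.0572
gripper_force: 10.0
time_s: 18.52
position: [0.509, 0.1582, 0.0794]
ft_force: [-0.1, 4.6, 20.1]
grip_width: 0.059
gripper_force: 10.3
```

The tabs are out (59 mm opening against 54 mm at rest) with the cover held down at 20 N. Releasing upward.

```bash
python3 -m pendant '[[[0,0,-0.1],[0,0,0]],[[0,0,-0.1],[0,0,0]],[[0,0,0],[0,0,0]]]' 0.72|grep -E 'posi|ft|force|width'; python3 -m pendant '[[[0,0,-0.2],[0,0,0]],[[0,0,-0.4],[0,0,0]],[[0,0,-0.6],[0,0,0]],[[0,0,-0.8],[0,0,0]],[[0,0,-0.8],[0,0,0]],[[-0.8,0,-0.3],[0,0,0]],[[-0.9,0,0],[0,0,0]],[[-0.9,0,0],[0,0,0]]]' 0.8;python3 -m pendant '[[[-0.9,0,0],[0,0,0]],[[-0.9,0,0],[0,0,0]],[[-0.5,0,0],[0,0,0]],[[0,0,0],[0,0,0]]]' 1|grep -E "time|posi"
python3 - <<'E'
from rig import *
from h import *
for c in("top","scene"):
    d=get_image(c);P=cloud(d);hsv=cv2.cvtColor(d["img"],cv2.COLOR_BGR2HSV)
    cv2.imwrite(f"pics/{c}5.png",cv2.resize(d["img"][200:340,340:480],None,fx=4,fy=4) if c=="scene" else d["img"])
    g=(hsv[...,1]<60)&(hsv[...,2]>80)
    m=near(P,(.507,.157),.09,.075,.1)&g
    Q=P[m];A=np.c_[Q[:,:2]-[.507,.157],np.ones(len(Q))];k=np.linalg.lstsq(A,Q[:,2],rcond=None)[0]
    print(c,"plate",rect(Q),np.percentile(Q[:,2],[5,50,95]),"slope,z",np.round(k,4))
    m=near(P,(.507,.157),.06,.1,.14);print("tabs",rect(P[m]))
E
```

```text
position: [0.507, 0.1572, 0.0849]
ft_force: [-0.1, 0.1, 0.2]
grip_width: 0.0616
gripper_force: 0.0
time_s: 19.9
position: [0.4087, 0.1942, 0.2095]
tool_rot: [[0.935, -0.354, 0.0], [-0.354, -0.935, 0.0], [0.0, -0.0, -1.0]]
ft_force: [-0.1, -0.0, 0.5]
grip_width: 0.0686
gripper_force: 0.0
time_s: 20.4
position: [0.3234, 0.2268, 0.2095]
top plate (array([506.8, 155.6]), array([123. ,  88.2]), -20.4, 1262) [0.08163631 0.0860718  0.09071133] slope,z [-0.002  -0.0059  0.0861]
tabs (array([506.8, 154.4]), array([54.9, 28.7]), 70.7, 78)
scene plate (array([507.9, 157.6]), array([125.9,  88.4]), -20.6, 1866) [0.08314948 0.085799   0.08850555] slope,z [ 0.0008 -0.0017  0.0859]
tabs (array([508.5, 157.7]), array([54.4, 30.8]), 69.0, 128)
```

View pics/scene5.png

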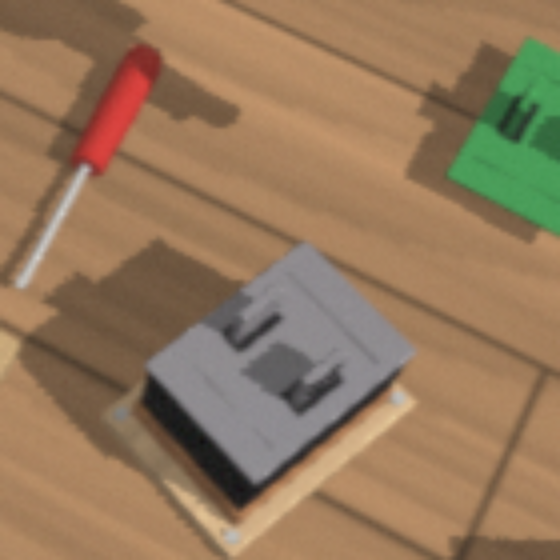

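View pics/top5.png

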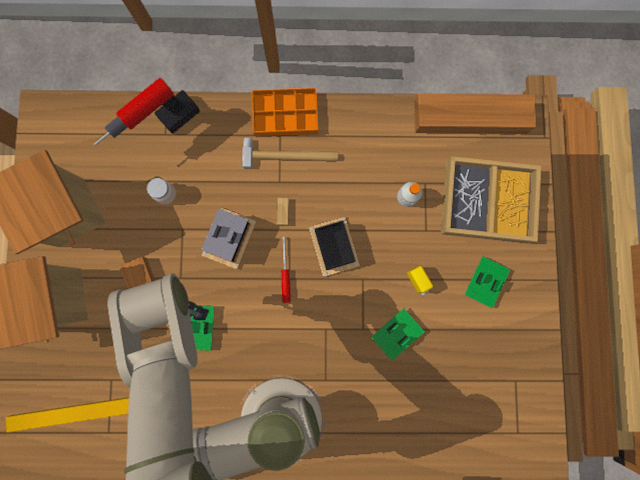

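The cover sits level with its top at 86 mm, 2 mm above the pressed height and about 3–4 mm below the unlatched height. The tabs are 54.5 mm apart, so fully out. In the top view the cover is at px (228,238), the first bin is empty, and the bystanders are unmoved. Handing in.

```bash
python3 -c "
from rig import *
print(close_job())"
```

```text
the job is handed in; nothing more can be done
None
```

The grey cover is now on the open bin with the screws and measures as latched on both tabs (level, at latched height, tabs fully out); I did not tug-test it, the other bench items look unmoved, and I handed the job in at about 20 s, with no verdict returned.

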